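Balance a loaded centrifuge rotor

ROBOT

A 6-joint arm with a two-finger parallel gripper is mounted at the origin on a cart in front of the work surface, level with it; the furniture and walls round the work are solid. World frame = base frame: x ahead of the robot, y to its left, z up, the work surface at z = 0. Lengths are in mm, angles in rad, forces in N, time in s.
With the tool pointing down it reaches from about 400 to 925 mm from the base axis. Payload 12.5 kg.
Tool frame: the origin (TCP) lies midway between the tips of the shut fingers; the grasp point (between the pads) lies 19 mm behind it (env.pinch_z is the z of the grasp point in the tool frame, in mm); z points along the fingers, y is the line along which they close (so a half turn about z gives the same grasp; the last joint's range is limited). The gripper opens to 95 mm and grips with 3 to 60 N. Pads are 20 mm wide; open, the fingers measure 119 mm over their backs; the gripper's body (75 mm by 180 mm) begins 59 mm behind the grasp point.
Start: joints at [-1.285, 0.491, 1.559, -0, 1.092, -0.106], TCP at [238.682, -577.649, 214.661] pointing down, gripper open.
Joint ranges: [-3.1, 3.1], [-0.84, 2.19], [0.05, 2.79], [-1.13, 4.28], [0.06, 2.93], [-2.69, 2.69]. Speed limits (rad/s): [2.22, 2.22, 2.79, 3.14, 3.14, 3.14].

INTERFACE

Orientations are given as [roll, pitch, yaw] about the fixed x, y, z axes, in that order (R = Rz(yaw) Ry(pitch) Rx(roll)).
In Python, from cell import env, eyes gives the robot as it stands.
- The arm moves only by the shell command python3 -m inch 'ROWS'. ROWS is JSON, a list of rows, each a list of 3 entries, a list of its own where there are three numbers: the shift along the tool's x, y, z in units of 60 mm (1.0 is 60 mm), then the turn about the tool's z in units of 5 degrees (1.0 is 5 degrees), then the closure, from -1 (fully open) to 1 (shut). In form: [[[tx, ty, tz], turn, claw], ...]. A call has exactly 10 rows; each row shifts and turns the commanded pose from where the row before left it, along the tool's axes as they then stand; what a row does not reach is not made up. A row lasts 1/8 s, in which the tool goes at most 62.5 mm and 10.7 degrees, less where a joint would pass 70% of its speed; a pose out of reach is approached as far as the arm can. A call is refused whole if a number of a shift passes 1 or a number of a turn 1, either way. A call with a gripper value outside its range is refused whole. The fingers move at their own pace and stop on an object; the grip force is fixed at half the most. Time passes only in rows, so rows that do not move let the fingers close, or fill a call up. It gives the time, the measured TCP pose, the force, the opening and the grip force at its end, in the units of the state.
- env.state(): the state, without advancing time (a new reading comes with each control period).
- eyes.read_camera(name): name is "scene" or "top" or "wrist"; returns a dict with "pixels" (400x640x3 uint8, red, green, blue), "fx", "fy", "cx", "cy" (pixels), "extrinsics" (4x4, takes a point from world to camera coordinates). Camera axes: x right, y down, z forward; pixel columns grow to the right and rows downward; lengths in mm; the calibration is good to about 2 mm. A picture is of the moment at which its call begins. There is no depth.
- env.job_done(): hands the job in; it is judged then, once.
Trained networks look in a picture, given as the dict that the camera call returned (one of the last four; its "shot" number tells which), for a name from the list of things; names that differ only in an ending like _2 or _b are one class to them, and where a whole thing is asked for, a point or a joint stands for the part that bears it (a point fixed in the world has none). Each returns a list of dicts, best first, with "score" (0 to 1); they miss things now and then, are a little off and sometimes report something else, mostly with a low value. They report only what shows in the picture. A call takes as long as a camera call.
- eyes.boxes_of(name, picture): "centre" ([row, column] in pixels, amid what is visible of it).
- eyes.cut_out(name, picture): "mask" (400x640 bool, what is visible of it) and "centre" ([row, column] in pixels, amid what is visible of it).
- eyes.spot_point(name, picture): "centre" ([row, column] in pixels: a listed point, or the origin of a listed thing).
The state is a dict: "t": time; "joints": joint angles; "qvel": joint speeds; "tau": joint torques, N m; "eef_pos": TCP position; "tcp_rot": TCP orientation; "ft_force": force on the tool from outside, world axes, zero at the start; "moment": the same for the moment, N m; "opening": opening from 0.0 (shut) to 1.0 (fully open); "grip_force": force on a finger pad.
Only numpy, scipy, OpenCV 4.12 (cv2) and the standard library are available. Lean on these libraries where they do the work, as an engineer would, in place of code of your own. Each camera call takes 0.05 s, during which the arm holds its last target. There are 200 camera calls.

TASK

The six tubes in the centrifuge rotor are loaded out of balance: every tube faces one of another make. Rearrange them so that each stands fully down in a bucket straight across from its twin (tall wide-capped opposite tall, narrow-capped opposite narrow-capped, short knobbed opposite short); the white rack is free for parking and must be empty again at the end. Keep the tubes upright and leave the bottle and the tin where they are.

Things in the scene. Friction and masses are not known exactly. Their poses are not given: they have to be found in the camera images.
- rotor: Fixed aluminium centrifuge rotor on a bench stand, 215 mm across, hub knob top 89 mm high, with six upright steel buckets, all full at the start. Origin: on its axis at desk level, z up. Bucket axes 85 mm from that axis, at 0, 60, ... 300 degrees from its x axis; two facing ones are 170 mm apart. Bore 34 mm, mouth flared to 41 mm, inner floor 30 mm and mouth 80 mm above the desk.
- rack: Fixed white plastic rack, 134 x 66 x 52 mm, right of the rotor, with two empty round holes 36 mm across: free parking for any tube. Origin: centre of its underside, x along its length, z up; hole centres at x = -31 and +31 mm, y = 0. A tube in a hole stands on the base 6 mm above the desk; the top plate's upper face is 52 mm above it.
- tall_1: One of two identical tall centrifuge tubes, 118 mm high, with a wide flat white ribbed cap 36 mm across, 101 to 118 mm above the foot; grip it by the cap. Clear body 28 mm across with a paper label, tapering over the lowest 16 mm to a flat foot 17 mm across; 35 g. Origin: centre of the foot, z up along the tube. Starts in a rotor bucket.
- tall_2: One of two identical tall centrifuge tubes, 118 mm high, with a wide flat white ribbed cap 36 mm across, 101 to 118 mm above the foot; grip it by the cap. Clear body 28 mm across with a paper label, tapering over the lowest 16 mm to a flat foot 17 mm across; 35 g. Origin: centre of the foot, z up along the tube. Starts in a rotor bucket.
- neck_1: One of two identical middle-height centrifuge tubes, 102 mm high: sloping shoulder 70 to 80 mm above the foot, narrow white ribbed cap 24 mm across, 83 to 102 mm above the foot; grip it by the cap. Clear body 28 mm across with a paper label, tapering over the lowest 16 mm to a flat foot 17 mm across; 35 g. Origin: centre of the foot, z up along the tube. Starts in a rotor bucket.
- neck_2: One of two identical middle-height centrifuge tubes, 102 mm high: sloping shoulder 70 to 80 mm above the foot, narrow white ribbed cap 24 mm across, 83 to 102 mm above the foot; grip it by the cap. Clear body 28 mm across with a paper label, tapering over the lowest 16 mm to a flat foot 17 mm across; 35 g. Origin: centre of the foot, z up along the tube. Starts in a rotor bucket.
- knob_1: One of two identical short centrifuge tubes, 84 mm high: flat white disc lid 34 mm across, 61 to 67 mm above the foot, with a central knob 15 mm across, 67 to 84 mm; grip it by the knob. Clear body 28 mm across with a paper label, tapering over the lowest 16 mm to a flat foot 17 mm across; 35 g. Origin: centre of the foot, z up along the tube. Starts in a rotor bucket.
- knob_2: One of two identical short centrifuge tubes, 84 mm high: flat white disc lid 34 mm across, 61 to 67 mm above the foot, with a central knob 15 mm across, 67 to 84 mm; grip it by the knob. Clear body 28 mm across with a paper label, tapering over the lowest 16 mm to a flat foot 17 mm across; 35 g. Origin: centre of the foot, z up along the tube. Starts in a rotor bucket.
- reagent_bottle: Bystander: square white bottle with a round screw cap, 44 x 44 x 83 mm, standing left of and nearer than the rotor. Origin: centre of its underside.
- ink_tin: Bystander: low round pinkish tin, 48 mm across and 32 mm high, on the desk right of and nearer than the rotor. Origin: centre of its underside.

How it is judged:
By the outcome, as a careful person would: the job done as asked, in the order asked, and still so for the second after the job is handed in, with the robot touching nothing.
It also fails if it takes over 93 s, if anything falls off the work surface, if the arm or the gripper's body presses on something with over 40 N, if the wrist force passes 120 N, or if a joint passes its speed limit or range.

## Working session

There is one attempt and no reset: what is moved stays moved. The work goes in short steps, Python scripts to look and compute and a shell command to move; the robot and the scene stay as the last step left them, time stands still between calls to the robot, and variables do not carry over. Pictures are saved under pics/ and viewed, at most 14 in all, crops included, and the job is handed in when it is done.

```bash
ls; mkdir -p pics; cat > h.py <<'E'
import numpy as np, cv2
from cell import env, eyes
def ray(p,rc):
    E=np.array(p["extrinsics"]);R=E[:3,:3];t=E[:3,3]
    d=R.T@np.array([(rc[1]-p["cx"])/p["fx"],(rc[0]-p["cy"])/p["fy"],1]);return -R.T@t,d
def atz(p,rc,z):
    c,d=ray(p,rc);return (c+d*(z-c[2])/d[2])[:2]
def proj(p,X):
    E=np.array(p["extrinsics"]);c=E[:3,:3]@np.array(X)+E[:3,3]
    return np.array([p["cy"]+p["fy"]*c[1]/c[2],p["cx"]+p["fx"]*c[0]/c[2]])
def save(p,n,box=None,k=1):
    im=p["pixels"][:,:,::-1]
    if box: im=im[box[0]:box[1],box[2]:box[3]]
    cv2.imwrite("pics/"+n+".png",cv2.resize(np.ascontiguousarray(im),None,fx=k,fy=k,interpolation=cv2.INTER_CUBIC))
E
python3 - <<'E'
from h import *
np.set_printoptions(precision=1,suppress=True)
print(env.state(),env.pinch_z)
for c in("top","scene"):
    p=eyes.read_camera(c);save(p,c+"0",k=1.25);print(c,ray(p,[200,320]))
    for n in("rotor","rack","tall_1","neck_1","knob_1","reagent_bottle","ink_tin"):
        print(n,[(round(d["score"],2),np.round(d["centre"]),atz(p,d["centre"],0)) for d in eyes.spot_point(n,p)],'box',[(round(d["score"],2),np.round(d["centre"])) for d in eyes.boxes_of(n,p)])
E
```

```text
pics
{'t': 0.0, 'joints': array([-1.3,  0.5,  1.6, -0. ,  1.1, -0.1]), 'qvel': array([ 0., -0.,  0.,  0., -0.,  0.]), 'tau': array([  0. , -61.3, -25.8,   0.1,   0. ,  -0. ]), 'eef_pos': array([ 238.6, -577.4,  214. ]), 'tcp_rot': array([-3.1, -0. ,  0.4]), 'ft_force': array([ 0.8, -0.3, -0.1]), 'moment': array([-0.,  0.,  0.]), 'grip_force': 0.0, 'opening': 0.9986954591722084} -18.8
top (array([ 431.4, -103.2,  906.2]), array([ 0.1,  0. , -1. ]))
rotor [(0.72, array([202., 290.]), array([516.5,  -8.8]))] box [(0.84, array([204., 290.]))]
rack [(0.65, array([180., 410.]), array([ 564.2, -302.4]))] box [(0.86, array([179., 410.]))]
tall_1 [(0.87, array([218., 258.]), array([478.8,  71.7])), (0.59, array([182., 254.]), array([568.1,  82. ])), (0.47, array([203., 290.]), array([513.5,  -8.7]))] box [(0.7, array([214., 246.])), (0.67, array([175., 250.]))]
neck_1 [(0.58, array([237., 287.]), array([431.4,   0.3])), (0.48, array([219., 319.]), array([473.5, -77.1]))] box [(0.65, array([238., 283.])), (0.63, array([218., 320.]))]
knob_1 [(0.51, array([167., 289.]), array([604.2,  -6.9])), 
[... 392 characters left out ...]
5,  494.2]), array([ 0.8,  0.4, -0.4]))
rotor [(0.97, array([224., 276.]), array([518.6,  -7.9]))] box [(0.94, array([211., 271.])), (0.54, array([236., 412.]))]
rack [(0.59, array([245., 412.]), array([ 569.6, -301.6]))] box [(0.82, array([237., 411.]))]
tall_1 [] box [(0.77, array([174., 233.])), (0.73, array([164., 258.]))]
neck_1 [] box [(0.94, array([200., 293.])), (0.9, array([200., 249.]))]
knob_1 [] box [(0.57, array([187., 312.])), (0.45, array([171., 295.]))]
reagent_bottle [(0.89, array([224., 191.]), array([430.3, 159.2]))] box [(0.7, array([206., 191.]))]
ink_tin [(0.85, array([262., 365.]), array([ 465. , -243.4]))] box [(0.65, array([256., 365.])), (0.46, array([198., 293.]))]
```

View pics/top0.png

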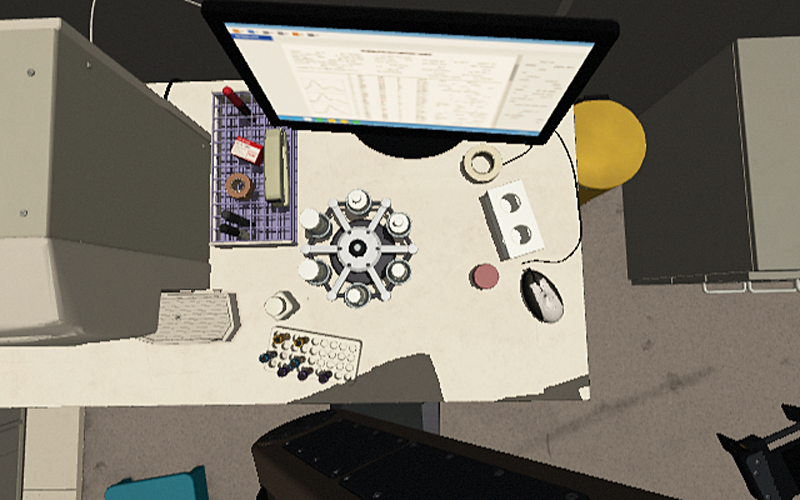

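View pics/scene0.png

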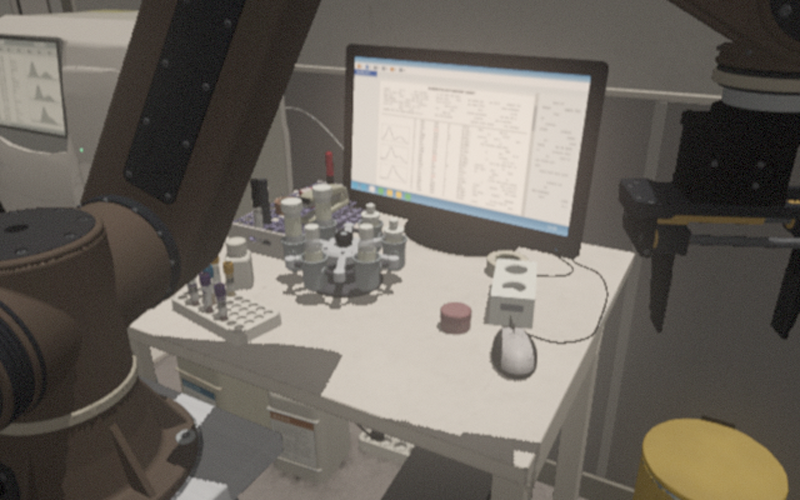

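```bash
python3 - <<'E'
from h import *
from scipy.optimize import least_squares
s=env.state();print(s["tcp_rot"],s["eef_pos"])
names=["knob_1","tall_1","tall_1","neck_1","neck_1","knob_1"]; top=dict(tall_1=118,neck_1=102,knob_1=84)
P={c:eyes.read_camera(c) for c in("top","scene")}
obs=[]
for c,p in P.items():
  for n in("tall_1","neck_1","knob_1","rotor"):
    for d in eyes.spot_point(n,p):
      if d["score"]>.4: obs.append((c,n,np.array(d["centre"])))
def pts(v,n):
    if n=="rotor": return [[v[0],v[1],0]]
    return [[v[0]+85*np.cos(v[2]+i*np.pi/3),v[1]+85*np.sin(v[2]+i*np.pi/3),30] for i in range(6) if names[i]==n]
def f(v):
    r=[]
    for c,n,o in obs:
        e=[proj(P[c],x)-o for x in pts(v,n)];r+=list(min(e,key=lambda a:a@a))
    return r
q=least_squares(f,[516,-8,0.0],loss="soft_l1");print("rotor",q.x,np.round(q.fun,1),len(obs))
for c in P:
    d=eyes.cut_out("rack",P[c])[0];print(c,d["score"])
    if c=="top":
        r=cv2.minAreaRect(np.argwhere(d["mask"]).astype(np.float32)[:,::-1]);b=cv2.boxPoints(r);print(r,[atz(P[c],x[::-1],52) for x in b])
    print([atz(P[c],k["centre"],0) for k in eyes.spot_point("rack",P[c])])
E
```

```text
[3.14157102e+00 3.53040266e-05 3.91829112e-01] [ 238.67037539 -577.62672205  214.65220345]
rotor [ 5.18134222e+02 -6.26361566e+00 -3.92481887e-02] [ 1.8 -0.5  1.1 -1.2 -0.  -1.2 -0.6  0.2  1.9  2.7 -4.4  0.2 -2.5  0.5
 -1.5 -1.   1.9 84.7] 9
top 0.73
((410.3000183105469, 174.90000915527344), (58.818355560302734, 34.78504943847656), 71.56504821777344) [array([ 621.95071559, -234.70869969]), array([ 645.61802319, -311.66043114]), array([ 514.68777884, -347.86828713]), array([ 491.30876536, -272.09051803])]
[array([ 562.75251461, -299.47828061]), array([ 4.38916376e+02, -5.91704780e-02])]
scene 0.89
[array([ 572.29107445, -304.8807404 ])]
```

```bash
python3 -m inch '[[[0,0,-0.5],1,-1],[[0,0,-0.5],1,-1],[[0,0,-0.5],1,-1],[[0,0,-0.5],1,-1],[[0,0,0],0.5,-1],[[0,0,0],0,-1],[[0,0,0],0,-1],[[0,0,0],0,-1],[[0,0,0],0,-1],[[0,0,0],0,-1]]'
```

```text
t: 3.45
eef_pos: [238.7, -577.6, 334.6]
tcp_rot: [-3.142, 0.0, -0.001]
ft_force: [-0.6, -0.4, -1.3]
opening: 0.998
grip_force: 0.0
```

```bash
python3 -m inch '[[[0.6,-0.6,0],0,-1],[[0.6,-0.6,0],0,-1],[[0.6,-0.6,0],0,-1],[[0.6,-0.6,0],0,-1],[[0.6,-0.6,0],0,-1],[[0.6,-0.6,0],0,-1],[[0.6,-0.6,0],0,-1],[[0.5,-0.5,0],0,-1],[[0,0,0],0,-1],[[0,0,0],0,-1]]'
python3 - <<'E'
from h import *
p=eyes.read_camera("wrist");save(p,"w_rack");print(env.state()["eef_pos"],ray(p,[200,320]))
for n in("rack","rotor"): print(n,[(round(d["score"],2),np.round(d["centre"]),atz(p,d["centre"],0)) for d in eyes.spot_point(n,p)])
d=eyes.cut_out("rack",p)[0];r=cv2.minAreaRect(np.argwhere(d["mask"]).astype(np.float32)[:,::-1]);print([np.round(atz(p,x[::-1],52)) for x in cv2.boxPoints(r)],r)
E
```

```text
t: 4.7
eef_pos: [520.7, -296.0, 334.6]
tcp_rot: [3.141, 0.0, -0.001]
ft_force: [-0.1, 0.4, 1.0]
opening: 0.999
grip_force: 0.0
[ 520.47848516 -296.43666672  334.62986517] (array([ 593.67365915, -295.39867278,  504.06292811]), array([-0.26776503,  0.02953909, -0.96348533]))
rack [(0.84, array([132., 330.]), array([ 566.13369119, -296.26541463])), (0.32, array([216., 146.]), array([425.22059337,  17.08809564]))]
rotor [(0.59, array([162., 150.]), array([517.81332137,  -4.14674728])), (0.22, array([130., 332.]), array([ 568.46161233, -300.23013576]))]
[array([ 624., -242.]), array([ 643., -306.]), array([ 516., -348.]), array([ 495., -280.])] ((327.8675537109375, 129.69461059570312), (96.2396011352539, 48.3036003112793), 72.89727020263672)
```

View pics/w_rack.png

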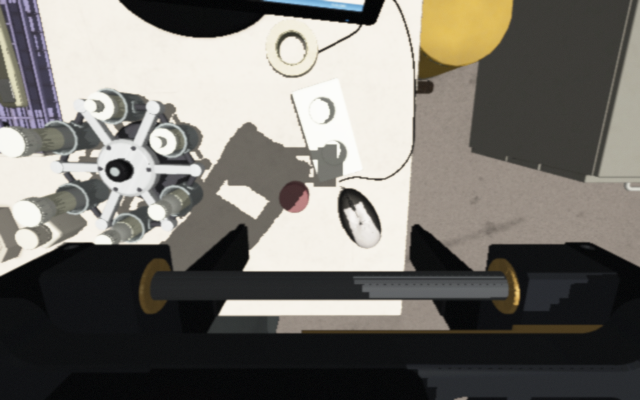

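```bash
python3 -m inch '[[[-0.1,-0.6,0],0,-1],[[-0.1,-0.6,0],0,-1],[[-0.1,-0.6,0],0,-1],[[-0.1,-0.6,0],0,-1],[[-0.1,-0.6,0],0,-1],[[-0.1,-0.6,0],0,-1],[[-0.1,-0.6,0],0,-1],[[-0.1,-0.6,0],0,-1],[[0,0,0],0,-1],[[0,0,0],0,-1]]'
python3 - <<'E'
from h import *
from scipy.optimize import least_squares
a=cv2.imread("pics/w_rack.png")
crop=cv2.resize(a[70:190,270:390],None,fx=4,fy=4,interpolation=cv2.INTER_CUBIC)
cv2.imwrite("pics/rackcrop.png",crop)
p=eyes.read_camera("wrist");save(p,"w_rot");print(env.state()["eef_pos"])
names=["knob_1","tall_1","tall_1","neck_1","neck_1","knob_1"]; H=dict(tall_1=118,neck_1=102,knob_1=84)
obs=[]
for n in("tall_1","neck_1","knob_1","rotor"):
    for d in eyes.spot_point(n,p):
      if d["score"]>.3: obs.append((n,np.array(d["centre"]))); print(n,d["score"],np.round(d["centre"]),atz(p,d["centre"],0 if n=="rotor" else 30))
def pts(v,n):
    if n=="rotor": return [[v[0],v[1],0]]
    return [[v[0]+85*np.cos(v[2]+i*np.pi/3),v[1]+85*np.sin(v[2]+i*np.pi/3),30] for i in range(6) if names[i]==n]
def f(v):
    r=[]
    for n,o in obs:
        e=[proj(p,x)-o for x in pts(v,n)];r+=list(min(e,key=lambda a:a@a))
    return r
q=least_squares(f,[518,-6,-0.04],loss="soft_l1");print("rotor",q.x,np.round(q.fun,1))
im=np.ascontiguousarray(p["pixels"][:,:,::-1]);im=cv2.resize(im,None,fx=1.25,fy=1.25)
v=q.x
for i in range(6):
    c=np.array([v[0]+85*np.cos(v[2]+i*np.pi/3),v[1]+85*np.sin(v[2]+i*np.pi/3)])
    for z,rad in((80,20.5),(30+H[names[i]],dict(tall_1=18,neck_1=12,knob_1=7.5)[names[i]])):
        k=np.array([proj(p,[c[0]+rad*np.cos(t),c[1]+rad*np.sin(t),z])[::-1] for t in np.linspace(0,6.3,30)])*1.25
        cv2.polylines(im,[k.astype(np.int32)],True,(0,0,255) if z>80 else (255,0,0),1)
cv2.imwrite("pics/w_rot_ov.png",im)
E
```

```text
t: 6.15
eef_pos: [473.3, -8.5, 334.8]
tcp_rot: [3.141, -0.0, -0.001]
ft_force: [0.8, 0.2, 0.6]
opening: 0.999
grip_force: 0.0
[473.33439662  -8.71921585 334.67619262]
tall_1 0.8 [163. 275.] [473.43920232  74.87296937]
tall_1 0.66 [ 97. 278.] [569.58960885  66.64833958]
neck_1 0.62 [163. 378.] [473.84081097 -82.11850327]
knob_1 0.9 [106. 377.] [556.81908367 -77.40541139]
knob_1 0.58 [ 70. 329.] [606.21416315  -8.09596027]
rotor 0.69 [133. 329.] [516.69890628  -7.20465768]
rotor [ 5.18528683e+02 -4.88755643e+00 -3.77958204e-02] [-3.5  2.8  4.2 -0.1  0.4 -3.5 -1.   1.8  2.1  0.  -1.2 -1.5]
```

View pics/w_rot_ov.png

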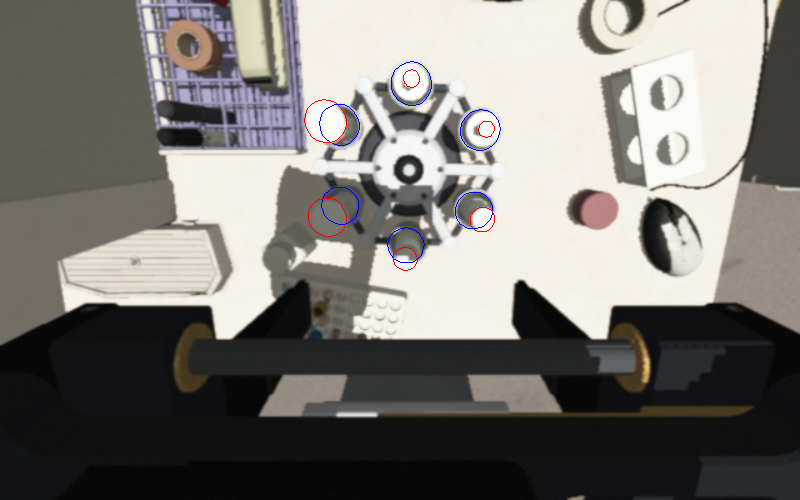

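View pics/rackcrop.png

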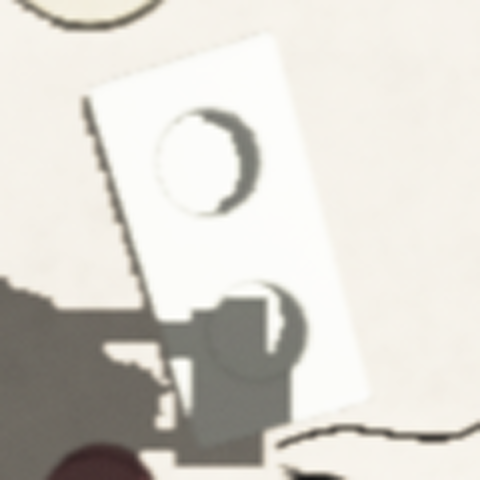

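```bash
python3 - <<'E'
from h import *
p=eyes.read_camera("wrist");np.set_printoptions(precision=1,suppress=True)
d=np.array([520.5-473.3,-296.4+8.7])
print("img1",atz(p,[110.25,322],52)+d,atz(p,[152.75,334.5],52)+d,"img2",atz(p,[73.6,533.6],52),atz(p,[118.4,538.4],52))
g=cv2.cvtColor(p["pixels"],cv2.COLOR_RGB2GRAY)
print("hub",atz(p,[135.2,327.2],89),"proj",proj(p,[518.5,-4.9,89]))
save(p,"rotzoom",(40,215,240,410),4)
import json
im=cv2.imread("pics/rotzoom.png");im=cv2.resize(im,None,fx=.85,fy=.85)
v=[518.5,-5.5,-.04]
for i in range(6):
    c=np.array([v[0]+85*np.cos(v[2]+i*np.pi/3),v[1]+85*np.sin(v[2]+i*np.pi/3)])
    k=np.array([proj(p,[c[0]+20.5*np.cos(t),c[1]+20.5*np.sin(t),80])[::-1] for t in np.linspace(0,6.28,30)])
    k=((k-[240,40]+.5)*3.4).astype(np.int32);cv2.polylines(im,[k],True,(255,0,0),1)
    k=((proj(p,[*c,dict(zip(range(6),[114,148,148,132,132,114]))[i]])[::-1]-[240,40]+.5)*3.4).astype(int);cv2.circle(im,tuple(map(int,k)),3,(0,0,255),-1)
    print(i,c)
k=((proj(p,[*v[:2],89])[::-1]-[240,40]+.5)*3.4).astype(int);cv2.circle(im,tuple(map(int,k)),3,(0,255,0),-1)
cv2.imwrite("pics/rotzoom2.png",im)
E
```

```text
img1 [ 598.2 -285.7] [ 538.9 -303.3] img2 [ 598.3 -285.8] [ 539.2 -302.5]
hub [519.1  -5.4] proj [135.7 326.8]
0 [603.4  -8.9]
1 [563.9  66.4]
2 [479.   69.8]
3 [433.6  -2.1]
4 [473.1 -77.4]
5 [558.  -80.8]
```

View pics/rotzoom2.png

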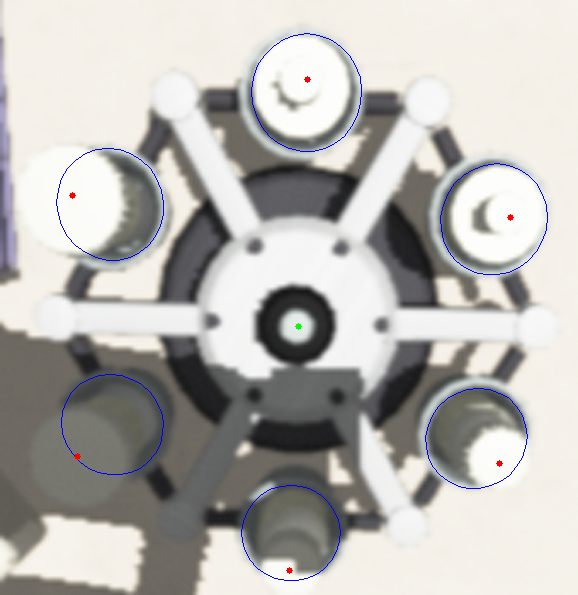

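```bash
python3 - <<'E'
from h import *
from scipy.optimize import least_squares
p=eyes.read_camera("wrist");np.set_printoptions(precision=3,suppress=True)
k=np.array([[174,92],[428,101],[537,327],[409,522],[180,509],[54,316]])/3.4-.5+[240,40]
a=np.radians([30,-30,-90,-150,150,90])
def f(v): return np.concatenate([proj(p,[v[0]+v[3]*np.cos(v[2]+t),v[1]+v[3]*np.sin(v[2]+t),v[4]])[::-1]-o for t,o in zip(a,k)])
q=least_squares(f,[519,-5,0,98,80]);print(q.x,q.fun)
v=q.x
for i in range(6): print(i,[v[0]+85*np.cos(v[2]+i*np.pi/3),v[1]+85*np.sin(v[2]+i*np.pi/3)])
E
```

```text
[  377.682    13.47     -0.026   633.308 -2351.424] [ 0.516  0.256 -0.115 -0.509 -0.381 -0.819 -0.805 -0.037 -0.357  2.227
  1.062 -1.   ]
0 [np.float64(462.6535476313439), np.float64(11.266397886448846)]
1 [np.float64(422.07583343808585), np.float64(85.9554138851234)]
2 [np.float64(337.1043911029423), np.float64(88.15859056559486)]
3 [np.float64(292.7106629610568), np.float64(15.672751247391739)]
4 [np.float64(333.2883771543148), np.float64(-59.01626475128281)]
5 [np.float64(418.2598194894584), np.float64(-61.219441431754284)]
```

```bash
python3 -m inch '[[[0.02,-0.325,0.5],0,-0.2],[[0.02,-0.325,0.5],0,-0.2],[[0.02,-0.325,0.5],0,-0.2],[[0.02,-0.325,0.5],0,-0.2],[[0,0,0],0,-0.2],[[0,0,0.4],0,-0.2],[[0,0,0.4],0,-0.2],[[0,0,0.4],0,-0.2],[[0,0,0.36],0,-0.2],[[0,0,0],0,-0.2]]'
python3 -m inch '[[[0,0,0],0,1],[[0,0,0],0,1],[[0,0,0],0,1],[[0,0,0],0,1],[[0,0,0],0,1],[[0,0,-0.1],0,1],[[0,0,-0.2],0,1],[[0,0,-0.3],0,1],[[0,0,-0.3],0,1],[[0,0,0],0,1]]'
```

```text
t: 7.75
eef_pos: [478.2, 69.4, 121.1]
tcp_rot: [3.141, 0.001, -0.001]
ft_force: [-0.0, -0.1, -0.4]
opening: 0.603
grip_force: 0.0
t: 9.0
eef_pos: [478.6, 70.2, 176.4]
tcp_rot: [3.142, -0.003, -0.001]
ft_force: [0.2, -0.6, -0.2]
opening: 0.352
grip_force: 30.0
```

```bash
python3 -m inch '[[[0,0,-0.45],0,1],[[0,0,-0.45],0,1],[[0,0,-0.45],0,1],[[0.1,0.3,0],0,1],[[0.1,0.6,0],0,1],[[0.1,0.7,0],0,1],[[0.1,0.7,0],0,1],[[0.1,0.7,0],0,1],[[0.1,0.7,0],0,1],[[0.1,0.7,0],0,1]]'
python3 -m inch '[[[0.1,0.6,0],0,1],[[0.1,0.6,0],0,1],[[0.11,0.4,0],0,1],[[0,0.2,0],0,1],[[0,0,0.3],0,1],[[0,0,0.3],0,1],[[0,0,0.3],0,1],[[0,0,0.3],0,1],[[0,0,0],0,1],[[0,0,0],0,1]]'
python3 - <<'E'
from h import *
for c,b in(("wrist",(0,300,200,460)),("scene",(130,330,280,560))):
    p=eyes.read_camera(c);save(p,c+"_a",b,2)
    t=env.state()["eef_pos"];print(t,proj(p,[538.9,-303,52])-[b[0],b[2]],proj(p,t)-[b[0],b[2]])
E
cd pics; python3 -c "
import cv2,numpy as np
a=cv2.imread('wrist_a.png')[:400];b=cv2.imread('scene_a.png');a=cv2.resize(a,None,fx=.75,fy=.75);b=cv2.resize(b,None,fx=.7,fy=.7)
h=max(a.shape[0],b.shape[0]);o=np.zeros((h,a.shape[1]+b.shape[1],3),np.uint8);o[:a.shape[0],:a.shape[1]]=a;o[:b.shape[0],a.shape[1]:]=b;cv2.imwrite('ab.png',o);print(o.shape)"
```

```text
t: 10.25
eef_pos: [519.3, -196.1, 254.3]
tcp_rot: [-3.141, 0.002, -0.001]
ft_force: [-0.5, 0.2, -0.8]
opening: 0.353
grip_force: 30.0
t: 11.5
eef_pos: [538.3, -302.0, 184.4]
tcp_rot: [3.141, -0.0, -0.001]
ft_force: [0.1, -1.1, -0.4]
opening: 0.353
grip_force: 30.0
[ 538.43848725 -302.02287221  184.65247497] [188.91692568 130.84818619] [242.39061252 130.38739163]
[ 538.4871662  -302.03664518  184.74234456] [ 98.63484533 129.80058688] [ 33.50906454 134.24244263]
(300, 782, 3)
```

View pics/ab.png

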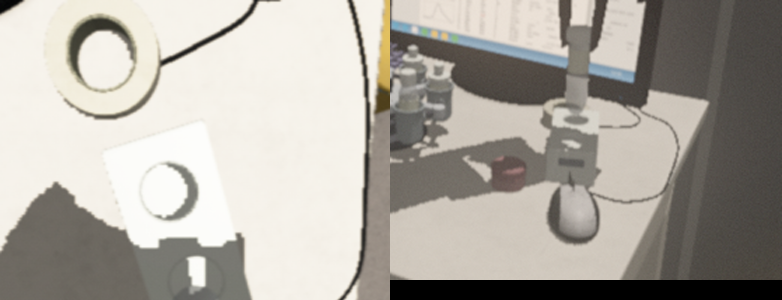

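```bash
python3 -m inch '[[[0,0,0.3],0,1],[[0,0,0.3],0,1],[[0,0,0.3],0,1],[[0,0,0.25],0,1],[[0,0,0.15],0,1],[[0,0,0.12],0,1],[[0,0,0],0,1],[[0,0,0],0,1],[[0,0,0],0,1],[[0,0,0],0,1]]'
```

```text
t: 12.85
eef_pos: [538.4, -302.0, 99.1]
tcp_rot: [3.141, -0.0, -0.001]
ft_force: [-0.2, -0.8, -0.3]
opening: 0.354
grip_force: 30.0
```

```bash
python3 -m inch '[[[0,0,0.03],0,1],[[0,0,0],0,-0.2],[[0,0,0],0,-0.2],[[0,0,0],0,-0.2],[[0,0,0],0,-0.2],[[0,0,-0.2],0,-0.2],[[0,0,-0.4],0,-0.2],[[0,0,-0.5],0,-0.2],[[0,0,-0.5],0,-0.2],[[0,0,0],0,-0.2]]'
```

```text
t: 14.1
eef_pos: [539.1, -302.4, 196.0]
tcp_rot: [3.139, -0.004, -0.001]
ft_force: [-0.6, 0.4, -0.2]
opening: 0.599
grip_force: 0.0
```

```bash
python3 -m inch '[[[0.13,-0.4,0],0,-0.2],[[0.13,-0.7,0],0,-0.2],[[0.13,-0.7,0],0,-0.2],[[0.13,-0.7,0],0,-0.2],[[0.14,-0.7,0],0,-0.2],[[0.14,-0.7,0],0,-0.2],[[0.14,-0.6,0],0,-0.2],[[0.14,-0.41,0],0,-0.2],[[0,0,0],0,-0.2],[[0,0,0],0,-0.2]]'
python3 -m inch '[[[0,0,0.4],0,-0.2],[[0,0,0.4],0,-0.2],[[0,0,0.4],0,-0.2],[[0,0,0.2],0,-0.2],[[0,0,0.15],0,-0.2],[[0,0,0.05],0,-0.2],[[0,0,0],0,-0.2],[[0,0,0],0,-0.2],[[0,0,0],0,-0.2],[[0,0,0],0,-0.2]]'
```

```text
t: 15.35
eef_pos: [603.0, -7.8, 192.6]
tcp_rot: [3.141, 0.001, -0.001]
ft_force: [0.8, -0.1, 0.2]
opening: 0.599
grip_force: 0.0
t: 16.6
eef_pos: [603.5, -7.4, 97.2]
tcp_rot: [3.141, -0.0, -0.001]
ft_force: [-0.2, 0.2, 0.6]
opening: 0.601
grip_force: 0.0
```

```bash
python3 -m inch '[[[0,0,-0.03],0,1],[[0,0,0],0,1],[[0,0,0],0,1],[[0,0,0],0,1],[[0,0,0],0,1],[[0,0,0],0,1],[[0,0,-0.1],0,1],[[0,0,-0.2],0,1],[[0,0,-0.3],0,1],[[0,0,-0.3],0,1]]'
```

```text
t: 17.85
eef_pos: [603.5, -7.4, 154.2]
tcp_rot: [3.141, -0.001, -0.001]
ft_force: [-0.8, 0.2, 0.1]
opening: 0.144
grip_force: 30.0
```

```bash
python3 -m inch '[[[0,0,-0.4],0,1],[[0,0,-0.4],0,1],[[0,0,-0.4],0,1],[[-0.3,-0.2,0],0,1],[[-0.5,-0.3,0],0,1],[[-0.5,-0.3,0],0,1],[[-0.5,-0.3,0],0,1],[[-0.29,-0.18,0],0,1],[[0,0,0],0,1],[[0,0,0],0,1]]'
python3 -m inch '[[[0,0,0.3],0,1],[[0,0,0.3],0,1],[[0,0,0.2],0,1],[[0,0,0.1],0,1],[[0,0,0],0,1],[[0,0,0],0,1],[[0,0,0],0,1],[[0,0,0],0,1],[[0,0,0],0,1],[[0,0,0],0,1]]'
python3 - <<'E'
from h import *
for c,b in(("scene",(120,270,180,380)),("top",(130,280,190,390))):
    p=eyes.read_camera(c);save(p,c+"_b",b,2)
    t=env.state()["eef_pos"];print(t,[2*(proj(p,x)-[b[0],b[2]]) for x in([t[0],t[1],t[2]-69],[478.2,69.3,80])])
E
cd pics; python3 -c "
import cv2,numpy as np
cv2.imwrite('b.png',np.hstack([cv2.imread('scene_b.png'),cv2.imread('top_b.png')]))"
```

```text
t: 19.1
eef_pos: [479.0, 69.3, 225.1]
tcp_rot: [3.141, -0.001, -0.001]
ft_force: [0.3, 0.0, -0.2]
opening: 0.141
grip_force: 30.0
t: 20.35
eef_pos: [478.0, 69.6, 170.8]
tcp_rot: [3.141, -0.0, -0.001]
ft_force: [0.2, 0.2, -0.3]
opening: 0.146
grip_force: 30.0
[478.0682834   69.53462512 170.8403568 ] [array([121.95561681, 106.63418974]), array([140.96347748, 108.40811916])]
[478.06951775  69.52701022 170.82981464] [array([172.75067354, 119.79002454]), array([173.66352894, 124.16160154])]
```

View pics/b.png

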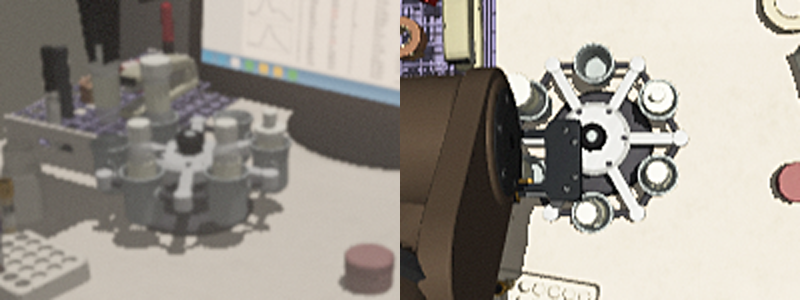

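```bash
python3 -m inch '[[[0,0,0.2],0,1],[[0,0,0.2],0,1],[[0,0,0.2],0,1],[[0,0,0.2],0,1],[[0,0,0.2],0,1],[[0,0,0.12],0,1],[[0,0,0.05],0,1],[[0,0,0],0,1],[[0,0,0],0,1],[[0,0,0],0,1]]'
```

```text
t: 21.7
eef_pos: [478.2, 69.5, 100.9]
tcp_rot: [3.141, -0.001, -0.001]
ft_force: [-0.2, 0.8, -0.1]
opening: 0.145
grip_force: 30.0
```

```bash
python3 -m inch '[[[0,0,0.025],0,1],[[0,0,0],0,-0.2],[[0,0,0],0,-0.2],[[0,0,0],0,-0.2],[[0,0,0],0,-0.2],[[0,0,0],0,-0.2],[[0,0,-0.3],0,-0.2],[[0,0,-0.4],0,-0.2],[[0,0,-0.45],0,-0.2],[[0,0,-0.45],0,-0.2]]'
python3 -m inch '[[[0,0.3,0],0,-0.2],[[-0.02,0.6,0],0,-0.2],[[-0.02,0.6,0],0,-0.2],[[-0.02,0.6,0],0,-0.2],[[-0.01,0.355,0],0,-0.2],[[0,0,0],0,-0.2],[[0,0,0.4],0,-0.2],[[0,0,0.4],0,-0.2],[[0,0,0],0,-0.2],[[0,0,0],0,-0.2]]'
```

```text
t: 22.95
eef_pos: [477.9, 69.5, 196.0]
tcp_rot: [3.141, 0.0, -0.001]
ft_force: [-0.0, -0.2, 0.6]
opening: 0.6
grip_force: 0.0
t: 24.2
eef_pos: [474.1, -77.4, 147.9]
tcp_rot: [3.141, -0.001, -0.0]
ft_force: [-0.5, 0.4, 0.1]
opening: 0.602
grip_force: 0.0
```

Down to TCP z≈112, grip the narrow cap, lift.

```bash
python3 -m inch '[[[0,0,0.3],0,-0.2],[[0,0,0.3],0,-0.2],[[0,0,0],0,-0.2],[[0,0,0],0,1],[[0,0,0],0,1],[[0,0,0],0,1],[[0,0,0],0,1],[[0,0,0],0,1],[[0,0,0],0,1],[[0,0,0],0,1]]'
python3 -m inch '[[[0,0,-0.1],0,1],[[0,0,-0.2],0,1],[[0,0,-0.4],0,1],[[0,0,-0.4],0,1],[[0,0,-0.45],0,1],[[0,0,-0.45],0,1],[[0,0,-0.2],0,1],[[0,0,0],0,1],[[0,0,0],0,1],[[0,0,0],0,1]]'
```

```text
t: 25.45
eef_pos: [473.9, -77.8, 111.3]
tcp_rot: [3.141, -0.0, -0.001]
ft_force: [-0.5, 0.1, 4.7]
opening: 0.229
grip_force: 30.0
t: 26.7
eef_pos: [473.5, -77.7, 242.3]
tcp_rot: [-3.141, 0.001, -0.001]
ft_force: [-0.1, -0.5, -1.1]
opening: 0.23
grip_force: 30.0
```

```bash
python3 -m inch '[[[0.3,-0.16,0],0,1],[[0.4,-0.2,0],0,1],[[0.5,-0.27,0],0,1],[[0.5,-0.27,0],0,1],[[0.3,-0.16,0],0,1],[[0.17,-0.107,0],0,1],[[0,0,0.3],0,1],[[0,0,0.4],0,1],[[0,0,0.3],0,1],[[0,0,0],0,1]]'
python3 - <<'E'
from h import *
for c,b in(("scene",(110,260,200,400)),("top",(130,280,190,390))):
    p=eyes.read_camera(c);save(p,c+"_c",b,2)
    t=env.state()["eef_pos"];print(t,[2*(proj(p,x)-[b[0],b[2]]) for x in([t[0],t[1],t[2]-81],[603.7,-7.7,80])])
E
cd pics; python3 -c "
import cv2,numpy as np
cv2.imwrite('c.png',np.hstack([cv2.imread('scene_c.png'),cv2.imread('top_c.png')]))"
```

```text
t: 27.95
eef_pos: [603.6, -7.6, 181.9]
tcp_rot: [-3.141, 0.003, -0.001]
ft_force: [0.6, -0.2, -0.2]
opening: 0.227
grip_force: 30.0
[604.10179944  -7.70982525 182.95325804] [array([117.1253014 , 190.92979602]), array([135.42323569, 191.20243489])]
[604.36300767  -7.75266066 183.60598583] [array([ 56.36120523, 188.85577234]), array([ 61.11458182, 191.24347285])]
```

View pics/c.png

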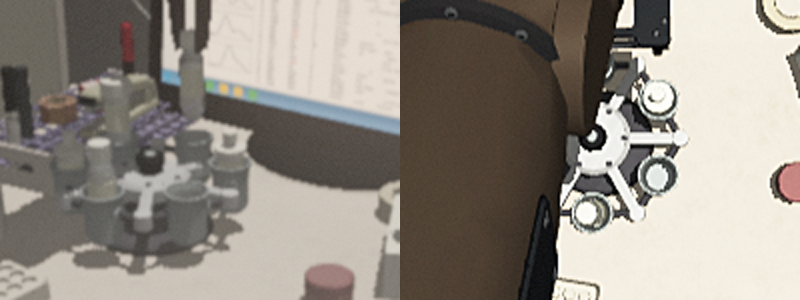

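```bash
python3 -m inch '[[[0,0,0.2],0,1],[[0,0,0.2],0,1],[[0,0,0.2],0,1],[[0,0,0.2],0,1],[[0,0,0.2],0,1],[[0,0,0.12],0,1],[[0,0,0.05],0,1],[[0,0,0],0,1],[[0,0,0],0,1],[[0,0,0],0,1]]'
```

```text
t: 29.3
eef_pos: [604.1, -7.9, 113.2]
tcp_rot: [3.141, -0.001, -0.001]
ft_force: [-0.4, -0.9, -0.8]
opening: 0.225
grip_force: 30.0
```

```bash
python3 -m inch '[[[0,0,0.025],0,1],[[0,0,0],0,1],[[0,0,0],0,-0.2],[[0,0,0],0,-0.2],[[0,0,0],0,-0.2],[[0,0,0],0,-0.2],[[0,0,-0.3],0,-0.2],[[0,0,-0.4],0,-0.2],[[0,0,-0.4],0,-0.2],[[0,0,-0.3],0,-0.2]]'
python3 -m inch '[[[-0.13,0.4,0],0,-0.2],[[-0.13,0.7,0],0,-0.2],[[-0.13,0.7,0],0,-0.2],[[-0.13,0.7,0],0,-0.2],[[-0.14,0.7,0],0,-0.2],[[-0.14,0.7,0],0,-0.2],[[-0.14,0.6,0],0,-0.2],[[-0.14,0.41,0],0,-0.2],[[0,0,0],0,-0.2],[[0,0,0],0,-0.2]]'
```

```text
t: 30.55
eef_pos: [604.1, -7.9, 196.5]
tcp_rot: [3.141, -0.001, -0.001]
ft_force: [0.1, 0.2, 0.1]
opening: 0.599
grip_force: 0.0
t: 31.8
eef_pos: [539.0, -301.8, 195.4]
tcp_rot: [-3.141, 0.0, -0.001]
ft_force: [-1.4, 0.5, -0.3]
opening: 0.599
grip_force: 0.0
```

```bash
python3 -m inch '[[[0,0,0.4],0,-0.2],[[0,0,0.4],0,-0.2],[[0,0,0.4],0,-0.2],[[0,0,0.25],0,-0.2],[[0,0,0.18],0,-0.2],[[0,0,0],0,-0.2],[[0,0,0],0,1],[[0,0,0],0,1],[[0,0,0],0,1],[[0,0,0],0,1]]'
python3 -m inch '[[[0,0,0],0,1],[[0,0,-0.1],0,1],[[0,0,-0.2],0,1],[[0,0,-0.4],0,1],[[0,0,-0.4],0,1],[[0,0,-0.45],0,1],[[0,0,-0.4],0,1],[[0,0,0],0,1],[[0,0,0],0,1],[[0,0,0],0,1]]'
```

```text
t: 33.05
eef_pos: [539.1, -302.6, 98.1]
tcp_rot: [3.141, -0.001, -0.001]
ft_force: [0.1, 0.4, 2.8]
opening: 0.353
grip_force: 30.0
t: 34.3
eef_pos: [538.6, -302.2, 213.6]
tcp_rot: [-3.141, 0.001, -0.001]
ft_force: [-0.5, 0.2, -0.7]
opening: 0.356
grip_force: 30.0
```

```bash
python3 -m inch '[[[-0.15,-0.4,0],0,1],[[-0.15,-0.6,0],0,1],[[-0.2,-0.7,0],0,1],[[-0.2,-0.7,0],0,1],[[-0.2,-0.7,0],0,1],[[-0.175,-0.64,0],0,1],[[0,0,0],0,1],[[0,0,0.25],0,1],[[0,0,0.2],0,1],[[0,0,0],0,1]]'
python3 - <<'E'
from h import *
for c,b in(("scene",(110,260,200,400)),("top",(130,280,190,390))):
    p=eyes.read_camera(c);save(p,c+"_d",b,2)
    t=env.state()["eef_pos"];print(t,[2*(proj(p,x)-[b[0],b[2]]) for x in([t[0],t[1],t[2]-91.5],[474.2,-77.8,80])])
E
cd pics; python3 -c "
import cv2,numpy as np
cv2.imwrite('d.png',np.hstack([cv2.imread('scene_d.png'),cv2.imread('top_d.png')]))"
```

```text
t: 35.55
eef_pos: [474.4, -78.4, 186.6]
tcp_rot: [-3.141, 0.002, -0.001]
ft_force: [-0.2, -0.7, -0.1]
opening: 0.356
grip_force: 30.0
[474.62206165 -78.35619786 187.20137973] [array([174.96539023, 184.15190728]), array([189.4055171 , 183.87539747])]
[474.79268485 -78.32214314 187.57960695] [array([172.91468529, 255.70095209]), array([174.22180326, 255.70402734])]
```

View pics/d.png

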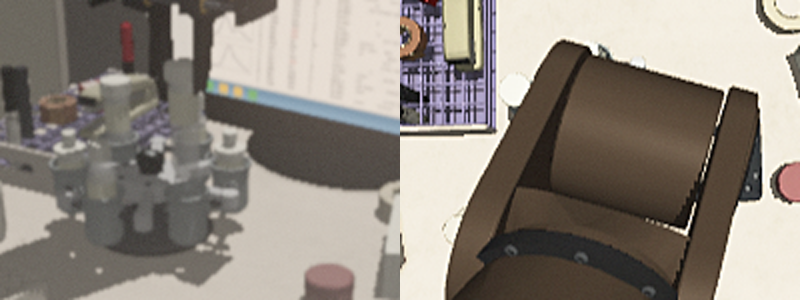

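```bash
python3 -m inch '[[[0,0,0.2],0,1],[[0,0,0.2],0,1],[[0,0,0.2],0,1],[[0,0,0.2],0,1],[[0,0,0.17],0,1],[[0,0,0.1],0,1],[[0,0,0.03],0,1],[[0,0,0],0,1],[[0,0,0],0,1],[[0,0,0],0,1]]'
```

```text
t: 36.9
eef_pos: [474.9, -78.0, 122.0]
tcp_rot: [3.141, -0.001, -0.001]
ft_force: [-0.7, -0.3, 6.1]
opening: 0.351
grip_force: 30.0
```

```bash
python3 -m inch '[[[0,0,0],0,-0.2],[[0,0,0],0,-0.2],[[0,0,0],0,-0.2],[[0,0,0],0,-0.2],[[0,0,-0.3],0,-0.2],[[0,0,-0.5],0,-0.2],[[0,0,-0.6],0,-0.2],[[0,0,-0.6],0,-0.2],[[0,0,-0.6],0,-0.2],[[0,0,-0.6],0,-0.2]]'
python3 -m inch '[[[0,-0.4,-0.3],0,-0.2],[[0,-0.4,0],0,-0.2],[[0,-0.4,0],0,-0.2],[[0,0,0],0,-0.2],[[0,0,0],0,-0.2],[[0,0,0],0,-0.2],[[0,0,0],0,-0.2],[[0,0,0],0,-0.2],[[0,0,0],0,-0.2],[[0,0,0],0,-0.2]]'
python3 - <<'E'
from h import *
p=eyes.read_camera("wrist");save(p,"w1",(30,240,200,600),2)
im=cv2.imread("pics/w1.png")
v=[518.7,-5.4,-.027];H=[132,148,114,132,148,114];R=[12,18,7.5,12,18,7.5]
for i in range(6):
    c=[v[0]+85*np.cos(v[2]+i*np.pi/3),v[1]+85*np.sin(v[2]+i*np.pi/3)]
    k=np.array([proj(p,[c[0]+R[i]*np.cos(t),c[1]+R[i]*np.sin(t),H[i]])[::-1] for t in np.linspace(0,6.28,30)])
    cv2.polylines(im,[((k-[200,30]+.5)*2).astype(np.int32)],True,(0,0,255),1)
cv2.imwrite("pics/w1o.png",im)
p=eyes.read_camera("scene");save(p,"s1",(110,310,170,450),2.8)
E
```

```text
t: 38.15
eef_pos: [474.4, -77.9, 314.8]
tcp_rot: [3.142, 0.0, -0.001]
ft_force: [0.1, 0.0, -0.3]
opening: 0.597
grip_force: 0.0
t: 39.4
eef_pos: [474.7, -6.0, 331.6]
tcp_rot: [3.142, 0.0, -0.001]
ft_force: [-0.2, -0.0, -0.5]
opening: 0.599
grip_force: 0.0
```

View pics/w1o.png

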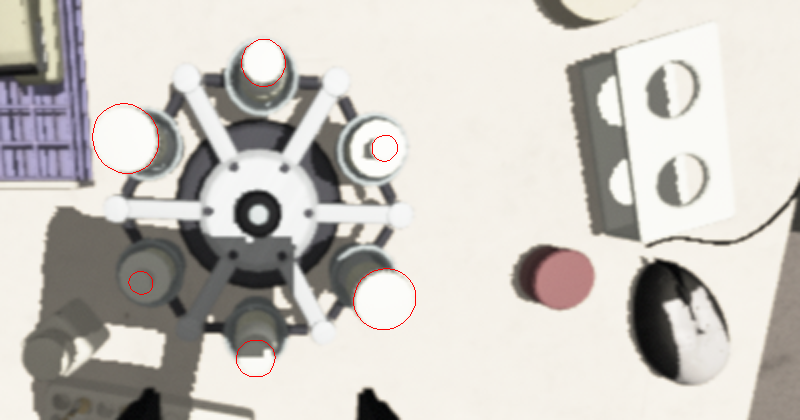

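View pics/s1.png

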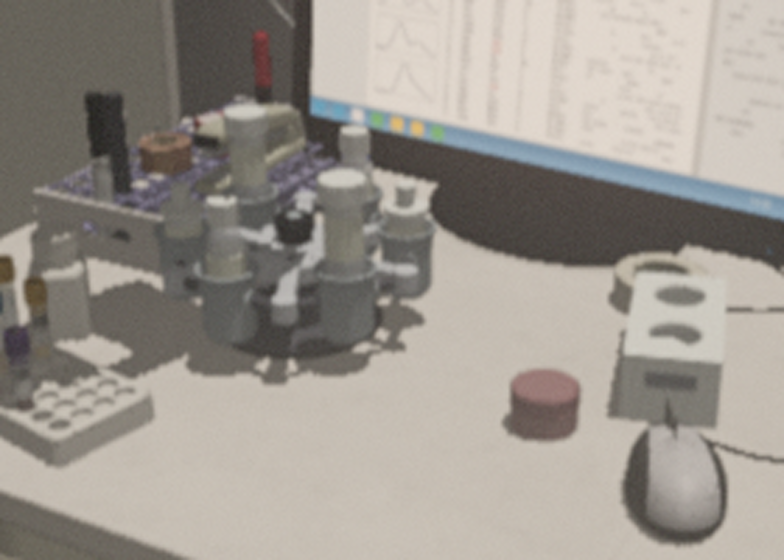

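All tube tops match their full-depth outlines in the wrist view: neck at 0/180°, tall at 60/240°, knob at 120/300°. The rack is empty, and the bottle and tin have not moved.

```bash
python3 -c "
from cell import env
print(env.job_done())"
```

```text
the job is handed in; nothing more can be done
None
```

The job is handed in at about 39 s on the robot clock: in the last pictures every tube stands fully down across from its twin, the rack is empty, and the bottle and tin are where they were.

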